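# Close the carton and index it three clicks for its label

## Task

The small open carton on the packing stand has to be shut and turned ready for its label. Fold its short flap down first and then the long flap over it, both fully flat, with the knob still at its start; then take the black indexing knob and turn it clockwise (seen from above), counting the clicks, to the third stop from where it stands, without clicking past it. Finish while still gripping the knob at that third stop, because it must be held there for labelling, and leave the other things on the counter where they are.

Things in the scene. Friction and masses are not known exactly. Their poses are not given: they have to be found in the camera images.
- stand: Grey packing stand fixed on the counter, a plate 150 x 290 mm, top face 17 mm above the counter. Origin: centre of its underside, on the counter. Its y axis runs along the 290 mm length, from the carton towards the knob; its x axis points away from the robot. The upright knob axis is at stand (0, +85 mm), the upright turntable axis at (0, -75 mm).
- carton_center (a point): Middle of the carton's mouth, at the rim, 81 mm above the counter, on the turntable's axis. Brown carton 64 mm (stand x at the start) by 84 mm (stand y), walls 2 mm, its foot 26 mm above the counter on a 118 mm disc turntable. A polishing bar lies inside, well below the rim, and stays there.
- index_knob: Black knob: a 54 mm disc with an upright bar grip on it, 52 mm long, 16 mm wide, flat sides, 55 to 87 mm above the counter. Origin: on its axis at counter height; axes match the stand's at the start. The bar lies 36 degrees anticlockwise (from above) of the x axis; a white line marks its end nearer the robot. Marks on the housing rim show the stops, larger ones the start and the third.
- grip_center (a point): Point on the knob's axis inside the bar grip, 75 mm above the counter (12 mm below the bar's top). Same axes as the knob.
- knob_turn (a joint): Angle of the knob, 0 at the start, growing clockwise seen from above. It clicks into a stop every 24 degrees (0.419 rad): 0 (start), 0.419, 0.838, 1.257 (third), and on to a hard end at 2.51. A detent pulls it to the nearest stop; passing from one to the next takes about 0.13 N m. A belt turns the turntable the same way, 30 degrees a click: a quarter turn at the third stop.
- short_flap (a joint): Angle of the short carton flap: 0 = folded flat and closed, 1.57 = standing upright, more = leaning outward. It starts between 1.5 and 1.8. It stays where it is left, held by a stiff crease (0.012 N m, under 1 N to push).
- long_flap (a joint): Angle of the long carton flap: 0 = folded flat over the short one, 1.57 = upright, more = leaning outward. Starts between 1.5 and 1.8; stays where it is left like the short one.
- short_flap_hinge (a point): Middle of the short flap's crease, on the carton's edge farther from the robot (stand +x side), 82 mm above the counter. The crease runs along the stand's y axis.
- short_flap_edge (a point): Middle of the free edge of the short flap (44 mm long from crease to edge, 78 mm wide, 2 mm thick).
- long_flap_hinge (a point): Middle of the long flap's crease, on the carton's edge nearer the robot (stand -x side), 84 mm above the counter. The crease runs along the stand's y axis.
- long_flap_edge (a point): Middle of the free edge of the long flap (62 mm long from crease to edge, 82 mm wide, 2 mm thick).
- oil_bottle: Small white oil bottle with a red spout, 41 mm across, 113 mm high, right of the stand; origin under its centre. A bystander.
- tin: Round white tin with a blue lid, 64 mm across, 24 mm high, right of the stand; origin under its centre. A bystander.
- bar_a: Polishing bar with one red end, 27 x 70 x 22 mm, lying left of the stand; origin under its centre. A bystander.
- bar_b: Polishing bar with one green end, 27 x 59 x 22 mm, lying left of the stand; origin under its centre. A bystander.

How it is judged:
By the outcome, as a careful person would: the job done as asked, in the order asked, and still so for the second after the job is handed in, while the arm keeps its last pose, push and grip.
It also fails if it takes over 61 s, if anything falls off the work surface, if the arm or the gripper's body presses on something with over 40 N, if the wrist force passes 120 N, or if a joint passes its speed limit or range.

## Robot

A 7-joint arm with a two-finger parallel gripper is mounted at the origin on a cart in front of the work surface, level with it; the furniture and walls round the work are solid. World frame = base frame: x ahead of the robot, y to its left, z up, the work surface at z = 0. Lengths are in m, angles in rad, forces in N, time in s.
With the tool pointing down it reaches from about 0.35 to 0.9 m from the base axis. Payload 19.9 kg.
Tool frame: the origin (TCP) lies midway between the tips of the shut fingers; the grasp point (between the pads) lies 19 mm behind it (env.hold_point_z is the distance from the TCP to the grasp point, in m); z points along the fingers, y is the line along which they close (so a half turn about z gives the same grasp; the last joint's range is limited). The gripper opens to 85 mm and grips with 20 to 120 N. Pads are 22 mm wide; open, the fingers measure 114 mm over their backs; the gripper's body (76 mm by 85 mm) begins 54 mm behind the grasp point. The pads swing forward as they close: fully open they stand 13 mm farther back than shut.
Start: joints at [1.161, 0.417, -0.01, 1.614, 0.005, 1.111, -0.053], TCP at [0.225, -0.583, 0.205] pointing down, gripper open.
Joint ranges: [-2.81, 2.81], [-0.39, 2.02], [-1.27, 1.25], [0.06, 2.57], [-1.19, 4.33], [0.19, 2], [-2.82, 2.82]. Speed limits (rad/s): [1.89, 1.89, 2.39, 2.39, 3.01, 3.01, 3.01].

## Interface

Orientations are given as a rotation vector (axis times angle).
In Python, from station import env, imaging gives the robot as it stands.
- The arm moves only by the shell command python3 -m creep FILE, which reads ROWS from the file FILE. ROWS is a JSON list of rows, 1 to 8 of them, each of 5 numbers: the finger opening in m, then dx, dy, dz in m, then a turn about the tool's z in rad; each row is the pose to reach, as a shift and turn from the pose commanded when the command began, along the tool's axes at that moment; what a row does not reach only later rows make up. A row lasts 1/10 s, in which the tool goes at most 0.05 m and 0.15 rad, less where a joint would pass 70% of its speed; a pose out of reach is approached as far as the arm can. The fingers move at their own pace and stop on an object; the grip force is fixed at half the most. Time passes only in rows, so rows that do not move let the fingers close. It prints the time, the measured TCP pose, the force, the opening and the grip force at its end. Input that does not fit is refused with a message, and nothing moves.
- env.sense(): the state, without advancing time (a new reading comes with each control period).
- imaging.snapshot(name): name is "scene" or "top"; returns a dict with "pixels" (384x512x3 uint8, red, green, blue), "range_z" (384x512 float32, m along the optical axis (not along the pixel's ray), 0 where there is no reading), "mtx" (3x3 intrinsics, pixels), "R" (3x3) and "t" (3): a world point X has camera coordinates R X + t. Camera axes: x right, y down, z forward; pixel columns grow to the right and rows downward; lengths in m; the calibration is good to about 2 mm. A picture is of the moment at which its call begins.
- env.finish_job(): hands the job in; it is judged then, once.
The state is a dict: "t": time; "joint_pos": joint angles; "qvel": joint speeds; "tau": joint torques, N m; "eef_pos": TCP position; "eef_rot": TCP orientation; "wrist_force": force on the tool from outside, world axes, zero at the start; "wrist_torque": the same for the moment, N m; "width": finger opening in m; "grip_force": force on a finger pad.
Only numpy, scipy, OpenCV 4.12 (cv2) and the standard library are available. Lean on these libraries where they do the work, as an engineer would, in place of code of your own. Each camera call takes 0.05 s, during which the arm holds its last target. There are 200 camera calls.

## Working session

There is one attempt and no reset: what is moved stays moved. The work goes in short steps, Python scripts to look and compute and a shell command to move; the robot and the scene stay as the last step left them, time stands still between calls to the robot, and variables do not carry over. Pictures are saved under pics/ and viewed, at most 10 in all, crops included, and the job is handed in when it is done.

```bash
ls; mkdir -p pics
python3 - <<'E'
from station import env, imaging
import cv2, numpy as np
for n in("scene","top"):
    s=imaging.snapshot(n); cv2.imwrite(f"pics/{n}0.png",s["pixels"][...,::-1]); np.savez(f"{n}0.npz",**s)
    print(n,-s["R"].T@s["t"],s["mtx"][0,0], s["R"].round(2).tolist())
s=env.sense(); print({k:np.round(v,3).tolist() for k,v in s.items()}, env.hold_point_z)
E
```

```text
pics
scene [0.03747548 0.85683039 0.96394414] 480.1298019985539 [[-0.88, -0.47, 0.0], [-0.33, 0.61, -0.72], [0.34, -0.64, -0.69]]
top [0.25433708 0.06324833 1.15652756] 373.8364278991886 [[-0.01, -1.0, -0.01], [-0.98, 0.01, -0.19], [0.19, 0.0, -0.98]]
{'t': 0.1, 'joint_pos': [1.162, 0.418, -0.01, 1.614, 0.005, 1.111, -0.053], 'qvel': [0.001, -0.003, -0.001, -0.003, -0.001, 0.001, 0.001], 'tau': [0.003, -86.582, 0.681, -43.563, 0.019, 0.005, 0.0], 'eef_pos': [0.225, -0.583, 0.204], 'eef_rot': [-3.088, -0.574, 0.0], 'wrist_force': [0.168, -0.915, 0.782], 'wrist_torque': [0.018, -0.008, 0.062], 'grip_force': 0.0, 'width': 0.085} 0.0187
```

View pics/scene0.png

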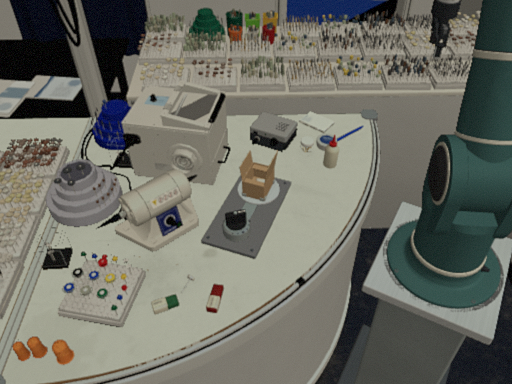

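View pics/top0.png

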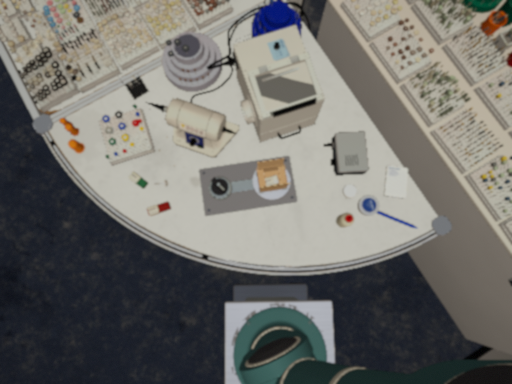

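The scene view shows the stand with the carton at (258,178) and the knob at (236,222). In the top view the carton is at (270,178) and the knob at (220,187). Next I fit the stand from the depth.

```bash
cat > h.py <<'E'
import numpy as np, cv2
def cloud(s):
    z=s["range_z"]; v,u=np.indices(z.shape); K=s["mtx"]
    c=np.stack([(u-K[0,2])/K[0,0]*z,(v-K[1,2])/K[1,1]*z,z],-1)
    return (c-s["t"])@s["R"], z>0
def proj(s,X):
    c=np.atleast_2d(X)@s["R"].T+s["t"]; p=c@s["mtx"].T; return p[:,:2]/p[:,2:]
E
python3 - <<'E'
from h import *
T=np.load("top0.npz");S=np.load("scene0.npz")
for n,s,roi in(("top",T,(195,150,305,222)),("scene",S,(200,140,295,255))):
    P,ok=cloud(s); x0,y0,x1,y1=roi
    m=np.zeros(ok.shape,bool); m[y0:y1,x0:x1]=1
    px=s["pixels"].astype(int); grey=(px.max(-1)<165)
    Q=P[m&ok&(P[...,2]>.011)&(P[...,2]<.024)&grey]
    r=cv2.minAreaRect(Q[:,:2].astype(np.float32)); print(n,len(Q),r,Q[:,2].mean())
    for lo,hi in((.05,.08),(.08,.09),(.09,.16)):
        Q=P[m&ok&(P[...,2]>lo)&(P[...,2]<hi)]; 
        for nm,sel in(("knob",Q[:,1]>.12),("cart",Q[:,1]<=.12)): 
            q=Q[sel]; 
            if len(q): print(nm,lo,len(q),q.mean(0).round(4),q.min(0).round(3),q.max(0).round(3))
a=S["pixels"][135:260,190:300,::-1];b=T["pixels"][145:225,190:305,::-1]
cv2.imwrite("pics/c0.png",np.hstack([cv2.resize(a,(440,500),interpolation=2),cv2.resize(cv2.resize(b,(345,240),interpolation=2),(345,500))]))
E
```

```text
top 2653 ((0.532748818397522, 0.0940558910369873), (0.21005846560001373, 0.29103925824165344), 8.045540809631348) 0.016280692970369166
knob 0.05 162 [0.4889 0.1723 0.055 ] [0.46  0.145 0.05 ] [0.519 0.2   0.078]
cart 0.05 355 [0.5149 0.0163 0.0719] [ 0.477 -0.031  0.05 ] [0.552 0.06  0.08 ]
knob 0.08 97 [0.491  0.1724 0.0854] [0.469 0.151 0.081] [0.514 0.193 0.089]
cart 0.08 55 [0.5322 0.0142 0.0841] [ 0.48  -0.028  0.08 ] [0.551 0.057 0.09 ]
knob 0.09 1 [0.5033 0.1834 0.0902] [0.503 0.183 0.09 ] [0.503 0.183 0.09 ]
cart 0.09 198 [0.5284 0.0167 0.1146] [ 0.469 -0.031  0.09 ] [0.557 0.057 0.147]
scene 2840 ((0.5621227025985718, 0.004083096981048584), (0.24853655695915222, 0.4761051535606384), 8.160463333129883) 0.01774453121937625
knob 0.05 276 [0.4817 0.1791 0.0612] [0.459 0.148 0.05 ] [0.516 0.202 0.08 ]
cart 0.05 719 [0.556  0.0177 0.0669] [ 0.473 -0.186  0.05 ] [0.688 0.061 0.08 ]
knob 0.08 121 [0.4886 0.1727 0.0863] [0.468 0.15  0.08 ] [0.51  0.193 0.09 ]
cart 0.08 164 [0.5742 0.0187 0.0837] [ 0.474 -0.058  0.08 ] [0.678 0.059 0.09 ]
knob 0.09 4 [0.4847 0.1682 0.0913] [0.475 0.157 0.091] [0.501 0.185 0.092]
cart 0.09 631 [0.5903 0.0257 0.1181] [ 0.465 -0.047  0.09 ] [0.674 0.06  0.159]
```

View pics/c0.png

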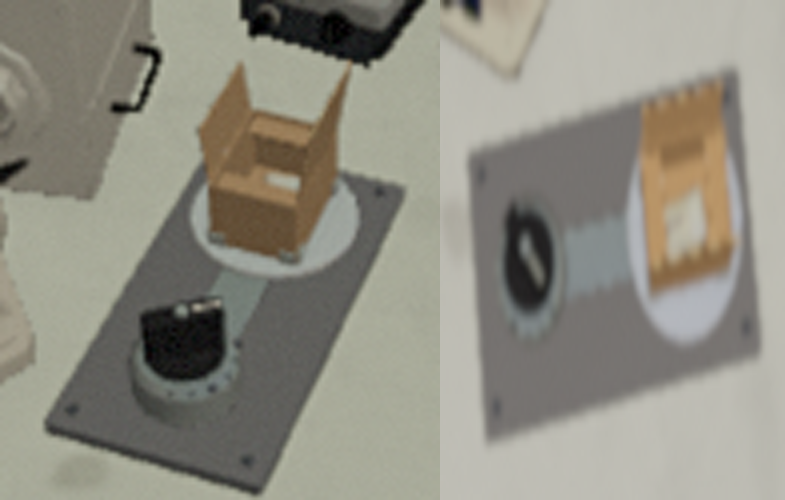

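The crops show both flaps about upright, the bar grip at roughly 45° and clear space around the stand. I'll refine the stand pose and check the clearance behind it.

Run:
```python
from h import *
T=np.load("top0.npz");S=np.load("scene0.npz")
for n,s in(("top",T),("scene",S)):
    P,ok=cloud(s); px=s["pixels"].astype(int).max(-1)
    near=ok&(abs(P[...,0]-.5)<.13)&(abs(P[...,1]-.09)<.2)
    m=(near&(P[...,2]<.1)&(P[...,2]>.008)&(px<135)).astype(np.uint8)
    m=cv2.morphologyEx(m,cv2.MORPH_OPEN,np.ones((3,3)))
    k,l,st,_=cv2.connectedComponentsWithStats(m); i=1+st[1:,4].argmax()
    q=P[(l==i)&(P[...,2]<.024)]; print(n,len(q),cv2.minAreaRect(q[:,:2].astype(np.float32)))
    # knob bar top
    b=P[near&(abs(P[...,2]-.087)<.005)&(P[...,1]>.12)][:,:2]; 
    r=cv2.minAreaRect(b.astype(np.float32)); w,V=np.linalg.eigh(np.cov(b.T)); print(" bar",b.mean(0),r,np.degrees(np.arctan2(V[1,1],V[0,1]))%180)
    th=np.radians(8.05); E=np.array([[np.cos(th),np.sin(th)],[-np.sin(th),np.cos(th)]])
    L=(P[...,:2]-[.511,.014])@E.T
    c=near&(P[...,2]>.088)&(abs(L[...,1])<.05)
    for nm,sel in(("short",(L[...,0]>10e-3)&(L[...,0]<.06)),("long",(L[...,0]<-.01))):
        mm=c&sel; print(" ",nm,mm.sum(), [(round(float(z),3),np.median(L[mm&(abs(P[...,2]-z)<.005)][:,0]).round(4) if (mm&(abs(P[...,2]-z)<.005)).any() else None) for z in(.093,.103,.113,.123,.133,.143)],"ymid",(L[mm][:,1].min()+L[mm][:,1].max())/2)
    o=ok&(P[...,2]>.09)&(abs(L[...,1])<.08)&(L[...,0]>.06); print(" obst behind",L[o][:,0].min() if o.any() else None)
```

```text
top 2093 ((0.5034182071685791, 0.08757016807794571), (0.14607132971286774, 0.2840080261230469), 7.963332653045654)
 bar [0.4936178  0.17217463] ((0.5467180609703064, 0.17994683980941772), (0.16006304323673248, 0.037856120616197586), 7.802109718322754) 13.673776414206714
  short 148 [(0.093, np.float64(0.0362)), (0.103, np.float64(0.0378)), (0.113, np.float64(0.039)), (0.123, np.float64(0.0404)), (0.133, None), (0.143, None)] ymid 0.00012489975855619131
  long 59 [(0.093, np.float64(-0.0306)), (0.103, np.float64(-0.0322)), (0.113, np.float64(-0.0338)), (0.123, np.float64(-0.0348)), (0.133, np.float64(-0.0366)), (0.143, np.float64(-0.0371))] ymid 0.0004286226089841201
 obst behind 0.13343536488697158
scene 2642 ((0.5007749199867249, 0.08801551163196564), (0.1513456553220749, 0.29263755679130554), 8.024367332458496)
 bar [0.49436048 0.1724227 ] ((0.5471129417419434, 0.1823483407497406), (0.16393007338047028, 0.03754246607422829), 10.49156379699707) 11.457999477576635
  short 172 [(0.093, np.float64(0.0331)), (0.103, np.float64(0.0346)), (0.113, np.float64(0.0358)), (0.123, np.float64(0.037)), (0.133, np.float64(0.0375)), (0.143, None)] ymid -0.0021408610783110876
  long 128 [(0.093, np.float64(-0.0336)), (0.103, np.float64(-0.0349)), (0.113, np.float64(-0.0363)), (0.123, np.float64(-0.0374)), (0.133, np.float64(-0.0386)), (0.143, np.float64(-0.0398))] ymid -0.0007393907586602765
 obst behind 0.1292280797017775
```

```bash
cat > rel.py <<'E'
# stand-frame pose of the TCP (relative to carton centre and knob), and tool yaw; arg: target x y z yaw(deg) world -> tool deltas
import numpy as np,sys
from scipy.spatial.transform import Rotation as Ro
from station import env
s=env.sense(); R=Ro.from_rotvec(s["eef_rot"]).as_matrix(); p=np.array(s["eef_pos"])
th=np.radians(8.0); E=np.array([[np.cos(th),np.sin(th)],[-np.sin(th),np.cos(th)]])
yaw=np.degrees(np.arctan2(R[1,0],R[0,0]))
C=np.array([.512,.0135]); N=np.array([.490,.172])
print("t",s["t"],"carton-frame",(E@(p[:2]-C)).round(4),"knob-frame",(E@(p[:2]-N)).round(4),"z",p[2].round(4),"yaw",yaw.round(2),"F",np.round(s["wrist_force"],1),"T",np.round(s["wrist_torque"],2),"q7",round(s["joint_pos"][6],2),"w",round(s["width"],4),s["grip_force"])
if len(sys.argv)>1:
    o,x,y,z,a=sys.argv[1:]; t=(C if o=="c" else N)+E.T@[float(x),float(y)]
    print("tool delta",(R.T@(np.r_[t,float(z)]-p)).round(4),"turn",np.radians(yaw-float(a)).round(4))
E
echo '[[0,0.04,-0.03,0,0.03],[0,0.08,-0.06,0.005,0.06],[0,0.12,-0.095,0.01,0.09],[0,0.16,-0.13,0.015,0.12],[0,0.2,-0.16,0.02,0.15],[0,0.235,-0.19,0.02,0.18],[0,0.27,-0.22,0.02,0.21],[0,0.31,-0.25,0.02,0.228]]' > rows.txt && python3 -m creep rows.txt; python3 rel.py c .064 0 .18 8
```

```text
t: 0.9
eef_pos: [0.4243, -0.2365, 0.1845]
eef_rot: [3.134, 0.217, -0.0]
wrist_force: [1.8, -0.6, -0.2]
width: -0.0003
grip_force: 0.0
t 0.9 carton-frame [-0.1216 -0.2354] knob-frame [-0.1219 -0.3954] z 0.1845 yaw 7.93 F [ 1.8 -0.6 -0.2] T [-0.07 -0.05  0.01] q7 -1.03 w -0.0003 0.0
tool delta [ 0.1853 -0.2356  0.0045] turn -0.0013
```

```bash
echo '[[0,0.03,-0.04,0.004,0],[0,0.06,-0.075,0.004,0],[0,0.09,-0.115,0.004,0],[0,0.12,-0.155,0.004,0],[0,0.15,-0.19,0.004,0],[0,0.17,-0.22,0.004,0],[0,0.185,-0.235,0.004,0],[0,0.185,-0.235,0.004,0]]' > rows.txt && python3 -m creep rows.txt >/dev/null; python3 rel.py c .064 0 .112 8
```

```text
t 1.7 carton-frame [0.064  0.0008] knob-frame [ 0.0637 -0.1592] z 0.1801 yaw 8.23 F [ 0.1 -0.2 -0.1] T [ 0.03  0.02 -0.02] q7 -1.64 w -0.0004 0.0
tool delta [0.     0.0009 0.0681] turn 0.004
```

```bash
echo '[[0,0,0,0.04,0],[0,0,0,0.068,0],[0,-0.015,0,0.068,0],[0,-0.025,0,0.068,0],[0,-0.034,0,0.068,0],[0,-0.042,0,0.068,0],[0,-0.042,0,0.068,0]]' > rows.txt && python3 -m creep rows.txt >/dev/null; python3 rel.py c .009 0 .094 8
python3 - <<'E'
from station import imaging
import cv2,numpy as np
s=imaging.snapshot("scene"); cv2.imwrite("pics/s1.png",cv2.resize(s["pixels"][100:260,180:340,::-1],(560,560),interpolation=2))
E
```

```text
t 2.4 carton-frame [ 0.0203 -0.0025] knob-frame [ 0.02   -0.1626] z 0.1132 yaw 7.99 F [ 0.4 -0.2 -0.1] T [-0.02  0.    0.04] q7 -1.66 w -0.0001 0.0
tool delta [-0.0113 -0.0026  0.0192] turn -0.0002
```

View pics/s1.png

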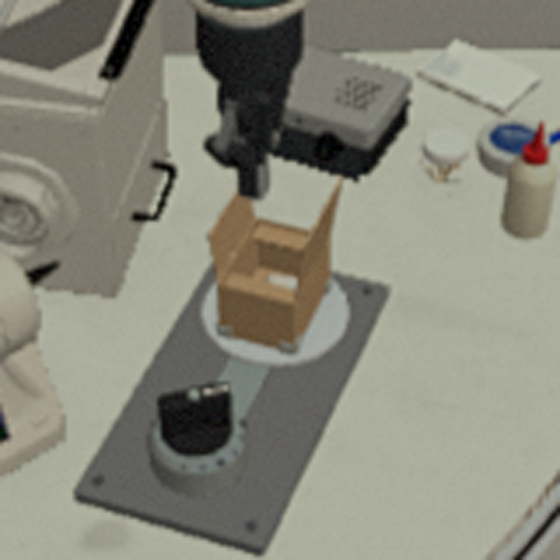

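The picture shows the fingertip at about (255,190), at the far-right end of the short flap, which is still open. I'll check the measured TCP against it.

```bash
python3 rel.py
python3 - <<'E'
from station import env,imaging
from h import *
s=imaging.snapshot("scene")
f=lambda X:((proj(s,X)-[180,100])*3.5).round(0).tolist()
print(f(env.sense()["eef_pos"]),f([.512,.0135,.081]), f([.490,.172,.087]))
P,ok=cloud(s)
E=np.array([[.9903,.1392],[-.1392,.9903]]);L=(P[...,:2]-[.512,.0135])@E.T
m=ok&(abs(L[...,0])<.06)&(abs(L[...,1])<.06)&(P[...,2]>.088)
for z in np.arange(.09,.2,.008):
    q=L[m&(abs(P[...,2]-z)<.004)]
    if len(q): print(z.round(3),len(q),np.percentile(q[:,0],[0,25,50,75,100]).round(3),q[:,1].min().round(3),q[:,1].max().round(3))
cv2.imwrite("pics/s2.png",cv2.resize(s["pixels"][100:260,180:340,::-1],(560,560),interpolation=2))
E
```

```text
t 2.45 carton-frame [ 0.0209 -0.0025] knob-frame [ 0.0207 -0.1625] z 0.1132 yaw 8.0 F [0.2 0.2 0.2] T [ 0.05 -0.03  0.03] q7 -1.66 w 0.0001 0.0
[[247.0, 219.0]] [[272.0, 259.0]] [[192.0, 394.0]]
0.09 39 [-0.035 -0.002  0.031  0.032  0.035] -0.04 0.041
0.098 50 [-0.036 -0.035  0.032  0.033  0.035] -0.041 0.041
0.106 46 [-0.037 -0.018  0.034  0.034  0.035] -0.036 0.038
0.114 42 [-0.038 -0.037  0.034  0.035  0.037] -0.04 0.037
0.122 47 [-0.039 -0.038  0.035  0.036  0.038] -0.037 0.041
0.13 27 [-0.041 -0.039 -0.039  0.036  0.038] -0.043 0.042
0.138 12 [-0.041 -0.041 -0.04  -0.04   0.021] -0.038 0.036
0.146 39 [-0.043 -0.041 -0.041  0.008  0.025] -0.04 0.039
0.154 19 [0.005 0.009 0.012 0.018 0.024] -0.006 0.011
0.162 22 [0.006 0.008 0.012 0.019 0.023] -0.008 0.011
0.17 19 [0.006 0.008 0.013 0.018 0.028] -0.004 0.013
0.178 6 [0.006 0.006 0.008 0.009 0.021] -0.013 0.013
0.186 19 [0.004 0.005 0.006 0.007 0.022] -0.028 0.021
0.194 35 [0.004 0.006 0.007 0.014 0.029] -0.044 0.034
```

View pics/s2.png

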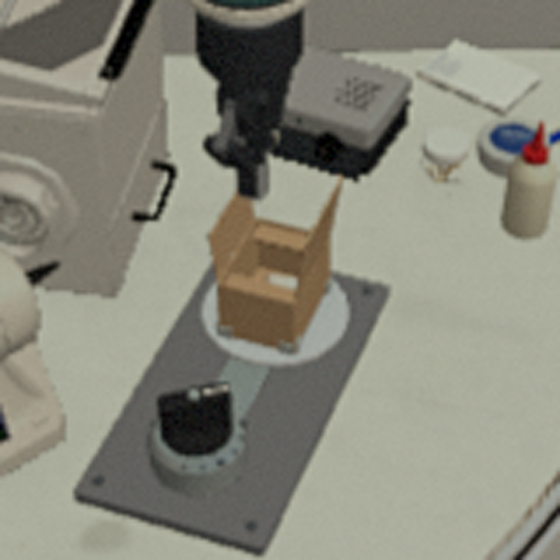

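The finger is standing above the flap, its visible tip around z 0.138 although the TCP reads 0.113. The flap has not moved. I'll measure the tip properly.

Run:
```python
from station import env,imaging
from h import *
e=env.sense(); print(e["eef_pos"],e["joint_pos"],e["width"])
for n in("scene","top"):
    s=imaging.snapshot(n);P,ok=cloud(s);px=s["pixels"].astype(int)
    E=np.array([[.9903,.1392],[-.1392,.9903]]);L=(P[...,:2]-[.512,.0135])@E.T
    m=ok&(abs(L[...,0]-.02)<.06)&(abs(L[...,1])<.06)&(P[...,2]>.088)&(px.max(-1)<100)
    q=np.c_[L[m],P[m][:,2]]; q=q[q[:,2].argsort()]; print(n,len(q)); print(q[:12].round(3).tolist())
    u=proj(s,e["eef_pos"])[0]; print(u)
    if n=="scene":
        v0,u0=146,250
        for v in range(140,172,2): print(v,px[v,252].tolist(),L[v,252].round(3),P[v,252,2].round(3))
```

```text
[0.53335664 0.0140958  0.1131205 ] [ 0.19423889  0.38569493 -0.33797024  1.91652977  0.16485751  0.86498189
 -1.65910453] -3.3550906266328294e-05
scene 3991
[[-0.039, 0.041, 0.132], [0.018, 0.002, 0.141], [0.019, 0.005, 0.143], [0.012, 0.003, 0.144], [0.023, 0.004, 0.145], [0.013, 0.008, 0.147], [0.023, 0.009, 0.149], [0.016, 0.007, 0.149], [0.02, 0.004, 0.149], [0.01, 0.001, 0.15], [0.01, 0.007, 0.151], [0.018, 0.01, 0.151]]
[250.64090407 162.67612432]
140 [24, 20, 21] [0.011 0.008] 0.201
142 [21, 24, 26] [0.014 0.003] 0.19
144 [21, 27, 23] [0.006 0.023] 0.201
146 [22, 25, 22] [0.005 0.025] 0.196
148 [34, 39, 38] [0.006 0.022] 0.187
150 [30, 31, 30] [0.012 0.009] 0.169
152 [37, 35, 35] [-0.353  0.901] 0.964
154 [33, 31, 31] [0.012 0.008] 0.154
156 [62, 61, 56] [0.013 0.008] 0.147
158 [158, 152, 131] [ 0.032 -0.038] 0.098
160 [146, 135, 113] [ 0.032 -0.039] 0.09
162 [140, 117, 89] [ 0.03  -0.033] 0.088
164 [129, 102, 71] [ 0.029 -0.032] 0.082
166 [137, 113, 76] [ 0.03  -0.032] 0.074
168 [125, 100, 70] [ 0.029 -0.029] 0.069
170 [123, 98, 69] [ 0.029 -0.03 ] 0.061
top 1950
[[0.009, 0.033, 0.201], [0.009, 0.035, 0.203], [0.012, 0.035, 0.21], [0.009, 0.035, 0.213], [0.009, 0.038, 0.213], [0.017, 0.037, 0.214], [0.014, 0.037, 0.215], [0.011, 0.038, 0.215], [0.009, 0.043, 0.215], [0.009, 0.041, 0.216], [0.009, 0.046, 0.218], [0.009, 0.048, 0.218]]
[271.9084323  167.16934418]
```

The finger really ends about 28 mm above the reported TCP; I'll allow for that. Back out, go lower and push again.

```bash
echo '[[0,0.022,0,0,0],[0,0.043,0,0,0],[0,0.043,0,0,0],[0,0.043,0,0.028,0],[0,0.043,0,0.028,0]]' > rows.txt && python3 -m creep rows.txt >/dev/null; python3 rel.py; echo '[[0,-0.012,0,0,0],[0,-0.022,0,0,0],[0,-0.032,0,0,0],[0,-0.042,0,0,0],[0,-0.042,0,0,0]]' > rows.txt && python3 -m creep rows.txt >/dev/null; python3 rel.py
cat > flap.py <<'E'
from station import env,imaging
from h import *
s=imaging.snapshot("scene");P,ok=cloud(s);px=s["pixels"].astype(int)
E=np.array([[.9903,.1392],[-.1392,.9903]]);L=(P[...,:2]-[.512,.0135])@E.T
near=ok&(abs(L[...,0])<.08)&(abs(L[...,1])<.055)&(P[...,2]>.079)
br=px[...,0]-px[...,2]>22
m=near&br; q=np.c_[L[m],P[m][:,2]]
for x in np.arange(-.06,.061,.01):
    r=q[abs(q[:,0]-x)<.005]
    if len(r)>2: print("x",x.round(3),len(r),"z pct 5/50/95",np.percentile(r[:,2],[5,50,95]).round(3))
d=near&(px.max(-1)<90); q=np.c_[L[d],P[d][:,2]]; q=q[q[:,2].argsort()]; print("dark low",q[:6].round(3).tolist())
E
python3 flap.py
```

```text
t 3.1 carton-frame [ 0.0619 -0.0021] knob-frame [ 0.0617 -0.1621] z 0.082 yaw 8.02 F [ 0.2 -0.4 -0.6] T [ 0.01  0.02 -0.04] q7 -1.69 w -0.0001 0.0
t 3.6 carton-frame [ 0.0206 -0.0025] knob-frame [ 0.0203 -0.1625] z 0.0851 yaw 7.99 F [ 1.1 -0.8 -1. ] T [ 0.   -0.   -0.01] q7 -1.68 w -0.0001 0.0
x -0.04 109 z pct 5/50/95 [0.1   0.126 0.147]
x -0.03 51 z pct 5/50/95 [0.08  0.091 0.309]
x -0.02 34 z pct 5/50/95 [0.081 0.306 0.481]
x -0.01 28 z pct 5/50/95 [0.079 0.306 0.459]
x 0.0 51 z pct 5/50/95 [0.079 0.117 0.463]
x 0.01 58 z pct 5/50/95 [0.079 0.109 0.463]
x 0.02 32 z pct 5/50/95 [0.08  0.097 0.104]
x 0.03 25 z pct 5/50/95 [0.081 0.088 0.092]
x 0.05 4 z pct 5/50/95 [0.307 0.357 0.458]
x 0.06 8 z pct 5/50/95 [0.418 0.461 0.465]
dark low [[0.031, 0.009, 0.086], [0.021, -0.012, 0.097], [0.018, 0.003, 0.113], [0.015, 0.003, 0.115], [0.007, -0.006, 0.117], [0.022, 0.006, 0.119]]
```

```bash
echo '[[0,-0.005,0,0.008,0],[0,-0.01,0,0.016,0],[0,-0.012,0,0.022,0],[0,-0.012,0,0.026,0],[0,-0.012,0,0.026,0]]' > rows.txt && python3 -m creep rows.txt >/dev/null; python3 rel.py;python3 flap.py
```

```text
t 4.15 carton-frame [ 0.0095 -0.0021] knob-frame [ 0.0092 -0.1621] z 0.0578 yaw 8.01 F [0.2 0.5 0.1] T [-0.01 -0.    0.01] q7 -1.69 w -0.0002 0.0
x -0.04 134 z pct 5/50/95 [0.102 0.132 0.412]
x -0.03 55 z pct 5/50/95 [0.08  0.091 0.425]
x -0.02 27 z pct 5/50/95 [0.08  0.278 0.434]
x -0.01 71 z pct 5/50/95 [0.081 0.085 0.357]
x 0.0 72 z pct 5/50/95 [0.08  0.084 0.28 ]
x 0.01 40 z pct 5/50/95 [0.081 0.084 0.278]
x 0.02 45 z pct 5/50/95 [0.08  0.084 0.09 ]
x 0.03 41 z pct 5/50/95 [0.081 0.084 0.088]
dark low [[0.013, 0.001, 0.085], [0.009, 0.006, 0.09], [0.005, 0.007, 0.092], [0.008, 0.006, 0.094], [-0.001, 0.008, 0.095], [0.013, 0.009, 0.095]]
```

Nearly flat. Press until the force rises.

```bash
for i in 1 2; do echo '[[0,0,0,0.001,0],[0,0,0,0.002,0],[0,0,0,0.002,0]]' > rows.txt && python3 -m creep rows.txt >/dev/null; python3 rel.py;done
```

```text
t 4.5 carton-frame [ 0.01   -0.0022] knob-frame [ 0.0097 -0.1622] z 0.0566 yaw 8.01 F [ 0.7  0.2 -0.5] T [-0.03 -0.02  0.03] q7 -1.69 w 0.0002 0.0
t 4.8 carton-frame [ 0.0101 -0.0022] knob-frame [ 0.0099 -0.1623] z 0.0558 yaw 8.01 F [-9.7 -0.5 26.5] T [-0.16  2.   -0.  ] q7 -1.69 w -0.0001 13.154469234868884
```

Firm contact: 26 N, with the TCP at 0.056, which confirms the 28 mm offset. Now lift and move round to the near side.

```bash
echo '[[0,0,0,-0.045,0],[0,0,0,-0.085,0],[0,0,0,-0.087,0],[0,-0.045,0,-0.087,0],[0,-0.085,0,-0.087,0],[0,-0.085,0,-0.087,0],[0,-0.085,0,-0.05,0],[0,-0.085,0,-0.037,0]]' > rows.txt && python3 -m creep rows.txt >/dev/null; python3 rel.py; python3 flap.py
```

```text
t 5.6 carton-frame [-0.0758 -0.0023] knob-frame [-0.0761 -0.1623] z 0.0899 yaw 8.0 F [ 1.1 -0.1  0.7] T [ 0.01 -0.03  0.02] q7 -1.63 w -0.0002 0.0
x -0.06 3 z pct 5/50/95 [0.311 0.311 0.314]
x -0.05 3 z pct 5/50/95 [0.309 0.313 0.313]
x -0.04 104 z pct 5/50/95 [0.1   0.125 0.147]
x -0.03 36 z pct 5/50/95 [0.08  0.089 0.099]
x -0.02 6 z pct 5/50/95 [0.08  0.081 0.082]
x -0.01 65 z pct 5/50/95 [0.08  0.084 0.087]
x 0.0 76 z pct 5/50/95 [0.08  0.083 0.087]
x 0.01 79 z pct 5/50/95 [0.08  0.083 0.086]
x 0.02 77 z pct 5/50/95 [0.081 0.084 0.086]
x 0.03 46 z pct 5/50/95 [0.081 0.084 0.087]
dark low [[-0.077, 0.001, 0.117], [-0.069, 0.002, 0.122], [-0.039, -0.03, 0.122], [-0.073, 0.006, 0.123], [-0.069, 0.002, 0.125], [-0.077, 0.008, 0.126]]
```

```bash
echo '[[0,0.015,0,0,0],[0,0.03,0,0,0],[0,0.045,0,0,0],[0,0.058,0,0,0],[0,0.068,0,0,0],[0,0.076,0,0.01,0],[0,0.08,0,0.02,0],[0,0.08,0,0.028,0]]' > rows.txt && python3 -m creep rows.txt >/dev/null; python3 rel.py; echo '[[0,0,0,0.001,0],[0,0,0,0.001,0]]' > rows.txt && python3 -m creep rows.txt >/dev/null; python3 rel.py; python3 flap.py
```

```text
t 6.45 carton-frame [ 0.0046 -0.0021] knob-frame [ 0.0044 -0.1621] z 0.0622 yaw 8.02 F [ 0.2 -0.2  0.4] T [ 0.   -0.06  0.04] q7 -1.69 w -0.0001 0.13289731432450935
t 6.65 carton-frame [ 0.0042 -0.0022] knob-frame [ 0.004  -0.1622] z 0.0622 yaw 8.02 F [-0.4  0.2 -0.1] T [-0.04  0.03  0.03] q7 -1.69 w 0.0 0.0
x -0.05 5 z pct 5/50/95 [0.284 0.288 0.414]
x -0.04 20 z pct 5/50/95 [0.282 0.286 0.521]
x -0.03 96 z pct 5/50/95 [0.08  0.086 0.323]
x -0.02 98 z pct 5/50/95 [0.083 0.087 0.435]
x -0.01 103 z pct 5/50/95 [0.082 0.087 0.439]
x 0.0 59 z pct 5/50/95 [0.081 0.088 0.438]
x 0.01 49 z pct 5/50/95 [0.084 0.089 0.284]
x 0.02 66 z pct 5/50/95 [0.082 0.088 0.236]
x 0.03 30 z pct 5/50/95 [0.081 0.089 0.092]
dark low [[0.029, -0.023, 0.089], [0.001, 0.003, 0.09], [-0.002, 0.004, 0.092], [-0.005, 0.003, 0.092], [-0.005, 0.003, 0.096], [0.005, 0.007, 0.096]]
```

Nearly down. Press it flat.

```bash
for i in 1 2; do echo '[[0,0,0,0.001,0],[0,0,0,0.002,0],[0,0,0,0.002,0]]' > rows.txt && python3 -m creep rows.txt >/dev/null; python3 rel.py;done
```

```text
t 7.0 carton-frame [ 0.0048 -0.0023] knob-frame [ 0.0046 -0.1623] z 0.0607 yaw 8.0 F [-0.9 -1.   0.4] T [-0.05 -0.01 -0.  ] q7 -1.69 w 0.0 0.0065947195753324195
t 7.3 carton-frame [ 0.0049 -0.0022] knob-frame [ 0.0046 -0.1623] z 0.0586 yaw 8.01 F [-1.4 -0.6  4.5] T [-0.01  0.19  0.04] q7 -1.69 w -0.0003 1.9511811564734671
```

```bash
echo '[[0,0,0,0.001,0],[0,0,0,0.0015,0],[0,0,0,0.0015,0]]' > rows.txt && python3 -m creep rows.txt >/dev/null; python3 rel.py; echo '[[0,0,0,-0.045,0],[0,0,0,-0.085,0],[0,0,0,-0.09,0],[0.085,0,-0.05,-0.09,-0.15],[0.085,0,-0.1,-0.09,-0.3],[0.085,0,-0.145,-0.09,-0.45],[0.085,-0.005,-0.162,-0.09,-0.6],[0.085,-0.005,-0.162,-0.09,-0.628]]' > rows.txt && python3 -m creep rows.txt >/dev/null; python3 rel.py n 0 0 .12 44; python3 flap.py
python3 - <<'E'
from station import imaging
import cv2,numpy as np
s=imaging.snapshot("scene"); cv2.imwrite("pics/s3.png",cv2.resize(s["pixels"][100:260,160:320,::-1],(600,600),interpolation=2))
E
```

```text
t 7.6 carton-frame [ 0.0051 -0.0023] knob-frame [ 0.0048 -0.1623] z 0.058 yaw 8.01 F [-7.2 -0.6 23.2] T [-0.15  1.84 -0.03] q7 -1.69 w 0.0003 11.604441571980715
t 8.4 carton-frame [-0.0011  0.1627] knob-frame [-0.0014  0.0027] z 0.1468 yaw 44.54 F [-0.5 -1.   0.2] T [-0.05 -0.02 -0.08] q7 -1.39 w 0.0724 0.0
tool delta [-0.0005  0.003   0.0268] turn 0.0095
x -0.03 80 z pct 5/50/95 [0.079 0.086 0.088]
x -0.02 83 z pct 5/50/95 [0.083 0.086 0.088]
x -0.01 77 z pct 5/50/95 [0.083 0.086 0.089]
x 0.0 85 z pct 5/50/95 [0.082 0.086 0.089]
x 0.01 82 z pct 5/50/95 [0.082 0.086 0.089]
x 0.02 69 z pct 5/50/95 [0.082 0.086 0.089]
x 0.03 32 z pct 5/50/95 [0.083 0.086 0.088]
dark low []
```

View pics/s3.png

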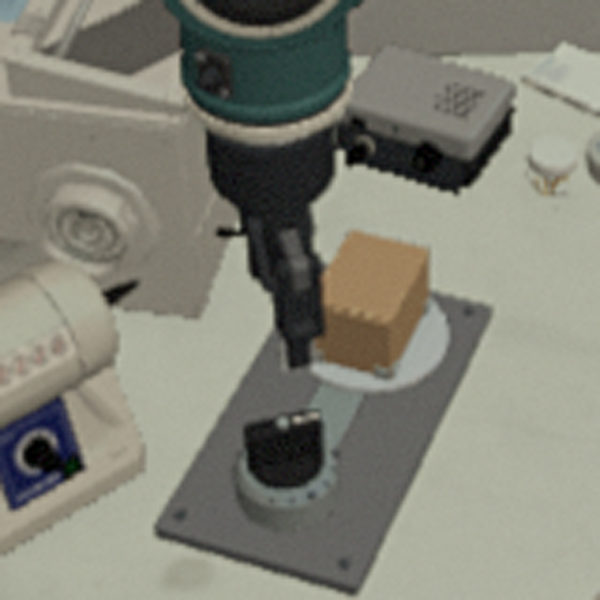

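The carton is shut and flat: its top face around (378,265) reads z 0.086 throughout. The knob's bar is at (285,445) with the gripper above and behind it. I'll descend in stages and check the actual finger height.

```bash
echo '[[0.085,0,0.002,0.02,0.009],[0.085,0,0.002,0.045,0.009],[0.085,0,0.002,0.045,0.009],[0.085,0,0.002,0.045,0.009]]' > rows.txt && python3 -m creep rows.txt >/dev/null; python3 rel.py n 0 0 .031 44
cat > kn.py <<'E'
from station import env,imaging
from h import *
s=imaging.snapshot("scene");P,ok=cloud(s);px=s["pixels"].astype(int)
c,sn=np.cos(np.radians(44)),np.sin(np.radians(44));E=np.array([[c,sn],[sn,-c]])
L=(P[...,:2]-[.490,.172])@E.T
m=ok&(abs(L[...,0])<.03)&(abs(L[...,1])<.075)&(P[...,2]>.05)&(P[...,2]<.2)&(px.max(-1)<110)
q=np.c_[L[m],P[m][:,2]]
for y in np.arange(-.07,.071,.01):
    r=q[abs(q[:,1]-y)<.005]
    if len(r)>2: print("ty",y.round(3),len(r),"z 2/50/98",np.percentile(r[:,2],[2,50,98]).round(3),"tx",np.percentile(r[:,0],[5,95]).round(3))
cv2.imwrite("pics/k%d.png"%(100*env.sense()["t"]),cv2.resize(s["pixels"][140:240,180:300,::-1],(720,600),interpolation=2))
E
python3 kn.py; ls -t pics|head -1
```

```text
t 8.9 carton-frame [0.001  0.1574] knob-frame [ 0.0008 -0.0026] z 0.1023 yaw 43.34 F [-0.   0.3  0.9] T [ 0.01 -0.04 -0.04] q7 -1.44 w 0.085 0.0
tool delta [ 0.0009 -0.0025  0.0713] turn -0.0115
ty -0.07 42 z 2/50/98 [0.191 0.197 0.2  ] tx [-0.013  0.009]
ty -0.06 19 z 2/50/98 [0.155 0.196 0.199] tx [-0.01   0.002]
ty -0.05 59 z 2/50/98 [0.147 0.164 0.196] tx [-0.011  0.009]
ty -0.04 5 z 2/50/98 [0.15  0.197 0.2  ] tx [0.007 0.008]
ty -0.03 5 z 2/50/98 [0.053 0.055 0.058] tx [-0.008 -0.001]
ty -0.02 54 z 2/50/98 [0.051 0.055 0.059] tx [-0.018  0.018]
ty -0.01 194 z 2/50/98 [0.053 0.068 0.088] tx [-0.024  0.022]
ty 0.0 89 z 2/50/98 [0.052 0.083 0.091] tx [-0.026  0.024]
ty 0.01 10 z 2/50/98 [0.056 0.087 0.088] tx [0.003 0.025]
ty 0.04 10 z 2/50/98 [0.146 0.162 0.198] tx [0.002 0.01 ]
ty 0.05 9 z 2/50/98 [0.141 0.153 0.173] tx [-0.008  0.006]
k894.png
```

```bash
echo '[[0.085,0.001,-0.0025,0.02,-0.0115],[0.085,0.001,-0.0025,0.045,-0.0115],[0.085,0.001,-0.0025,0.06,-0.0115],[0.085,0.001,-0.0025,0.069,-0.0115],[0.085,0.001,-0.0025,0.071,-0.0115],[0.085,0.001,-0.0025,0.071,-0.0115],[0.085,0.001,-0.0025,0.071,-0.0115]]' > rows.txt && python3 -m creep rows.txt >/dev/null; python3 rel.py n 0 0 .031 44; python3 kn.py
```

```text
t 9.65 carton-frame [0.0009 0.1609] knob-frame [0.0006 0.0008] z 0.0319 yaw 44.13 F [-0.1  0.3  0.5] T [0.05 0.02 0.03] q7 -1.5 w 0.0849 0.0
tool delta [-0.001   0.0003  0.0009] turn 0.0022
ty -0.07 188 z 2/50/98 [0.122 0.153 0.177] tx [-0.013  0.009]
ty -0.06 67 z 2/50/98 [0.082 0.128 0.178] tx [-0.01  0.01]
ty -0.05 46 z 2/50/98 [0.076 0.12  0.176] tx [-0.011  0.01 ]
ty -0.04 138 z 2/50/98 [0.136 0.18  0.199] tx [-0.013  0.012]
ty -0.03 76 z 2/50/98 [0.138 0.176 0.2  ] tx [-0.024  0.023]
ty -0.02 73 z 2/50/98 [0.052 0.16  0.198] tx [-0.02   0.028]
ty -0.01 86 z 2/50/98 [0.052 0.068 0.163] tx [0.004 0.024]
ty 0.0 49 z 2/50/98 [0.052 0.085 0.089] tx [0.004 0.024]
ty 0.01 10 z 2/50/98 [0.055 0.086 0.089] tx [0.008 0.026]
ty 0.04 10 z 2/50/98 [0.073 0.082 0.109] tx [0.004 0.009]
```

Centred, tips at about 0.073. Close.

```bash
echo '[[0,0,0,0,0],[0,0,0,0,0],[0,0,0,0,0],[0,0,0,0,0],[0,0,0,0,0],[0,0,0,0,0],[0,0,0,0,0],[0,0,0,0,0]]' > rows.txt && python3 -m creep rows.txt; python3 rel.py; python3 kn.py; ls -t pics|head -1
```

```text
t: 10.5
eef_pos: [0.4917, 0.1711, 0.0316]
eef_rot: [2.911, 1.176, 0.003]
wrist_force: [8.1, -11.4, 4.3]
width: 0.0154
grip_force: 60.5
t 10.5 carton-frame [0.0019 0.1588] knob-frame [ 0.0016 -0.0012] z 0.0316 yaw 44.01 F [  8.1 -11.4   4.3] T [-1.9  -1.53  0.  ] q7 -1.5 w 0.0154 60.51860690116882
ty -0.06 63 z 2/50/98 [0.138 0.152 0.158] tx [-0.014  0.009]
ty -0.05 46 z 2/50/98 [0.119 0.151 0.163] tx [-0.012  0.009]
ty -0.04 136 z 2/50/98 [0.108 0.173 0.199] tx [-0.012  0.009]
ty -0.03 80 z 2/50/98 [0.053 0.19  0.199] tx [-0.025  0.022]
ty -0.02 189 z 2/50/98 [0.052 0.121 0.195] tx [-0.019  0.023]
ty -0.01 141 z 2/50/98 [0.052 0.066 0.166] tx [-0.024  0.022]
ty 0.0 45 z 2/50/98 [0.053 0.084 0.091] tx [-0.027  0.024]
ty 0.01 17 z 2/50/98 [0.051 0.088 0.15 ] tx [0.008 0.024]
k1055.png
```

Firm grip (width 15.4 mm, 60 N), with a small sideways load. I'll relieve it and turn one click.

```bash
echo '[[0,0,0.0021,0,0],[0,0,0.0021,0,0.1],[0,0,0.0021,0,0.2],[0,0,0.0021,0,0.3],[0,0,0.0021,0,0.4],[0,0,0.0021,0,0.419],[0,0,0.0021,0,0.419],[0,0,0.0021,0,0.419]]' > rows.txt && python3 -m creep rows.txt >/dev/null; python3 rel.py
echo '[[0,0,0,0,0.1],[0,0,0,0,0.2],[0,0,0,0,0.3],[0,0,0,0,0.4],[0,0,0,0,0.419],[0,0,0,0,0.419],[0,0,0,0,0.419]]' > rows.txt && python3 -m creep rows.txt >/dev/null; python3 rel.py
```

```text
t 11.35 carton-frame [0.0018 0.1592] knob-frame [ 0.0015 -0.0008] z 0.0315 yaw 20.12 F [-3.1 -0.9  8.4] T [0.17 0.6  0.  ] q7 -1.85 w 0.0153 61.209611892700195
t 12.05 carton-frame [0.0018 0.1597] knob-frame [ 0.0015 -0.0003] z 0.0315 yaw -3.86 F [-2.1  1.7  7.5] T [0.73 0.57 0.01] q7 -2.21 w 0.0153 60.99920868873596
```

```bash
echo '[[0,0,0,0,0.1],[0,0,0,0,0.2],[0,0,0,0,0.3],[0,0,0,0,0.4],[0,0,0,0,0.42],[0,0,0,0,0.42],[0,0,0,0,0.42]]' > rows.txt && python3 -m creep rows.txt >/dev/null; python3 rel.py
python3 - <<'E'
from station import imaging
from h import *
s=imaging.snapshot("scene");t=imaging.snapshot("top")
for n,s_ in(("scene",s),("top",t)):
    P,ok=cloud(s_);px=s_["pixels"].astype(int)
    L=P[...,:2]-[.512,.0135]
    m=ok&(np.hypot(L[...,0],L[...,1])<.062)&(abs(P[...,2]-.086)<.006)&(px[...,0]-px[...,2]>22)
    print(n,m.sum(),P[m].mean(0).round(4),P[m][:,2].std(),np.percentile(P[m][:,2],[1,99]),cv2.minAreaRect(P[m][:,:2].astype(np.float32)))
a=cv2.resize(s["pixels"][110:260,150:300,::-1],(400,400),interpolation=2)
b=cv2.resize(t["pixels"][130:250,140:260+20,::-1],(400,343),interpolation=2)
cv2.imwrite("pics/end.png",np.hstack([a,np.vstack([b,np.zeros((57,400,3),np.uint8)])]))
E
```

```text
t 12.75 carton-frame [0.0021 0.1602] knob-frame [0.0018 0.0002] z 0.0315 yaw -27.78 F [-0.9  6.1  5.7] T [ 1.52  0.08 -0.  ] q7 -2.56 w 0.0152 60.73561906814575
scene 381 [0.4993 0.0126 0.086 ] 0.002073312138901905 [0.0807215  0.09064167] ((0.5010324716567993, 0.012646567076444626), (0.06561415642499924, 0.06859205663204193), 9.510332107543945)
top 571 [0.5138 0.0146 0.0842] 0.0018751894262508278 [0.08026484 0.0892143 ] ((0.5138968825340271, 0.01467384397983551), (0.08437637984752655, 0.06379804760217667), 8.377312660217285)
```

View pics/end.png

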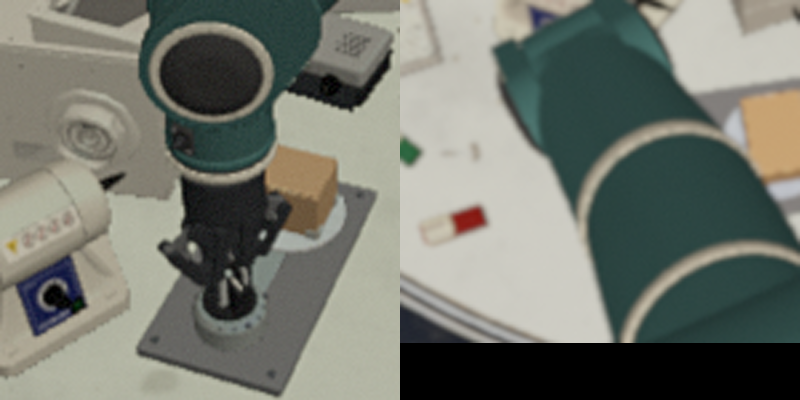

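The gripper holds the knob at (230,295) in the left crop. The carton behind it, at (305,185), is shut and now measures 84 mm along stand x at about 8°, so it has made the quarter turn. The bars are undisturbed.

```bash
python3 -c "
from station import env
print(env.finish_job())"
```

```text
the job is handed in; nothing more can be done
None
```

I folded both flaps flat, the short one first and then the long one, turned the knob clockwise three clicks, and handed the job in at about 13 s with the gripper still holding it at the third stop. The depth check put the carton a quarter turn round, as it should be.

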